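Seat the nut-mill jar and hold the dial at full power

ROBOT

A 7-joint arm with a two-finger parallel gripper is mounted at the origin on a cart in front of the work surface, level with it; the furniture and walls round the work are solid. World frame = base frame: x ahead of the robot, y to its left, z up, the work surface at z = 0. Lengths are in m, angles in rad, forces in N, time in s.
With the tool pointing down it reaches from about 0.35 to 0.9 m from the base axis. Payload 8.1 kg.
Tool frame: the origin (TCP) lies where the fingers leave the gripper's body, on its centre line; the fingertips stand 66 mm ahead of it and the grasp point (between the pads) lies 47 mm ahead of it (arm.tip_reach is the distance from the TCP to the fingertips, in m); z points along the fingers, y is the direction in which the jaws open and shut (so a half turn about z gives the same grasp; the last joint's range is limited). The gripper opens to 92 mm and grips with 3 to 60 N. Pads are 19 mm wide; open, the fingers measure 130 mm over their backs; the gripper's body (75 mm by 190 mm) begins 47 mm behind the grasp point.
Start: joints at [1.203, 0.434, 0.025, 1.573, -0.012, 1.134, -0.075], TCP at [0.164, -0.603, 0.292] pointing down, gripper open.
Joint ranges: [-2.62, 2.62], [-0.44, 2.09], [-1.27, 1.32], [0.08, 2.57], [-1.32, 4.46], [0.12, 2], [-2.74, 2.74]. Speed limits (rad/s): [2.22, 2.22, 3.01, 3.01, 3.14, 3.14, 3.14].

INTERFACE

Orientations are given as a rotation vector (axis times angle).
In Python, from cell import arm gives the robot as it stands.
- The arm moves only by the tool carry_out, never from a script. Its argument "plan" is a list of rows, each a list of 5 numbers: the shift along the world's x, y, z in cm, then the turn about the world's z in rad, then the finger opening in cm, from 0 to 9.18. In form: [[tx, ty, tz, spin, fingers], ...]. A call has 1 to 20 rows; each row is the pose to reach, as a shift and turn from the pose measured when the call began; what a row does not reach only later rows make up. A row lasts 1/10 s, in which the tool goes at most 50 mm and 8.59 degrees, less where a joint would pass 70% of its speed; a pose out of reach is approached as far as the arm can. A call with a gripper value outside its range is refused whole. The fingers move at their own pace and stop on an object; "squeeze" is the grip in N (left out, the last holds). Time passes only in rows, so rows that repeat a pose let the fingers close. It gives the time, the measured TCP pose, the force and the opening at its end, in the units of the state.
- arm.observe(): the state, without advancing time (a new reading comes with each control period).
- arm.get_image(name): name is "scene" or "top" or "wrist"; returns (picture, depth): 384x512x3 uint8, red, green, blue; 384x512 float32, m along the optical axis (not along the pixel's ray), 0 where there is no reading.
- arm.get_calibration(name): a dict with "intrinsics" (3x3 intrinsics, pixels), "rvec" (rotation vector, rad) and "tvec" (3), from world to camera coordinates, as OpenCV has them; the wrist camera has in their place "tool_from_camera" (4x4, takes a point from camera to tool coordinates, whose origin is the TCP and whose axes are the flange's). Camera axes: x right, y down, z forward; pixel columns grow to the right and rows downward; lengths in m; the calibration is good to about 2 mm. A picture is of the moment at which its call begins: read the wrist's pose just before it. get_calibration takes no time and is no camera call.
- arm.sign_off(): hands the job in, once; it reports no verdict.
The state is a dict: "clock": time; "joints": joint angles; "dq": joint speeds; "joint_efforts": joint torques, N m; "position": TCP position; "ee_rot": TCP orientation; "force": force on the tool from outside, world axes, zero at the start; "ft_torque": the same for the moment, N m; "width": opening from 0.0 (shut) to 1.0 (fully open).
Only numpy, scipy, OpenCV 4.12 (cv2) and the standard library are available. Lean on these libraries where they do the work, as an engineer would, in place of code of your own. Each camera call takes 0.05 s, during which the arm holds its last target. There are 200 camera calls.

TASK

Grind the hazelnuts: the mill's little jar is thin glass, so grip it gently, and set it down softly, upright and fully home, in the round socket of the mill. Let go of it, then turn the mill's dial clockwise past its first two clicks to the third, full power, and finish while still holding it there, because it springs back to off as soon as it is let go. Leave the honey jar, the spice jar, the lemon and the lime beside the jar where they are.

Things in the scene. Friction and masses are not known exactly. Their poses are not given: they have to be found in the camera images.
- jar: mill jar: closed thin clear glass dome (56 mm diameter) on a ribbed black collar (64 mm diameter, 24 mm high, lowest 6 mm tapered to 56), hazelnuts inside; 105 mm high, 0.18-0.29 kg. Origin: centre of its underside, z up its axis; yaw is free. Grip across the glass 60-90 mm above its underside. It breaks if gripped with over 25 N, dropped, or pressed on the mill with over 60 N
- socket (a point): centre of the socket's floor on the mill, 34 mm above the worktop: a round open well, 68 mm inner diameter, in a raised grey ring with its rim 18 mm above the floor (86 mm outer). The jar's underside belongs on this floor. Axes: x to the mill's back, y towards the column and dial, z up. The column (110 mm high) begins 91 mm from the socket's axis
- dial (a joint): turn of the dial in rad, 0 = off (at the start), growing clockwise seen from above. Clicks at 0.45 (first), 0.90 (second) and 1.35 (third, full power); dead stop at 1.45. A spring drives it back to 0 from anywhere: 0.07 N m at off, 0.15 N m at the third, plus or minus 0.045 N m round each click
- dial_axis (a point): point on the dial's upright axis at the height to grip, 28 mm above the flat top of the column, thus 138 mm above the worktop; same axes as the socket. It lies 154 mm from the socket's axis. It does not turn
- mill: the nut mill, fixed: a white low deck 170 x 302 x 31 mm with the motor column (142 x 126 mm, 110 mm high) at its left (+y) and the socket at its right. Origin: centre of its underside on the worktop; x to its back, y to its left, z up
- board: wooden chopping board, fixed, 230 x 340 x 22 mm, long along its y; origin at the centre of its underside. The jar, the honey jar and the spice jar stand on it in a row 110 mm apart, in any order, lemon and lime behind them
- honey: glass jar of honey with a red lid, 65 mm diameter, 100 mm high, on the board; origin at the centre of its underside. To be left alone
- spice_0: spice jar with a green lid, 46 mm diameter, 106 mm high, on the board; origin at the centre of its underside. To be left alone
- lemon: lemon, 71 x 53 x 51 mm, on the board. To be left alone
- lime: lime, 57 x 46 x 45 mm, on the board. To be left alone
- pointer (a point): outer end of the white pointer line on top of the dial's knob; turns with it. The knob: black, ribbed, round, axis upright, on the flat top of the motor column; 46 mm diameter where gripped, slightly tapered, its top 40 mm above the column, with a 54 mm skirt up to 8 mm above the column
Mind the look-alikes: they are no part of the job. What is shaped like the jar but blue is not meant.

How it is judged:
By the outcome, as a careful person would: the job done as asked, in the order asked, and still so for the second after the job is handed in, while the arm keeps its last pose, push and grip.
It also fails if it takes over 51 s, if anything falls off the work surface, if the arm or the gripper's body presses on something with over 40 N, if the wrist force passes 120 N, or if a joint passes its speed limit or range.

## Working session

There is one attempt and no reset: what is moved stays moved. The work goes in short steps, Python scripts to look and compute and a tool call to move; the robot and the scene stay as the last step left them, time stands still between calls to the robot, and variables do not carry over. Pictures are saved under pics/ and viewed, about 8 in all and at most 12, crops included, and the job is handed in when it is done.

Besides the shell and the picture viewer there is one more tool, called after ">>>" by a JSON object that holds its "fn" and its "kwargs", one argument or row to a line. carry_out: Moves the arm, as the interface text tells. Its arguments: {"type":"object","properties":{"plan":{"type":"array"},"squeeze":{"type":"number"}},"required":["plan"]}

```bash
ls; mkdir -p pics; cat > h.py <<'E'
import numpy as np,cv2
from cell import arm
from scipy.spatial.transform import Rotation as R
def snap(n,f):
    s=arm.observe(); im,d=arm.get_image(n); c=arm.get_calibration(n); K=np.array(c["intrinsics"])
    if n=="wrist":
        T=np.eye(4);T[:3,:3]=R.from_rotvec(s["ee_rot"]).as_matrix();T[:3,3]=s["position"]
        T=T@np.array(c["tool_from_camera"])
    else:
        M=np.eye(4);M[:3,:3]=R.from_rotvec(np.ravel(c["rvec"])).as_matrix();M[:3,3]=np.ravel(c["tvec"]);T=np.linalg.inv(M)
    cv2.imwrite(f"pics/{f}.png",im[:,:,::-1]); np.savez(f"pics/{f}.npz",im=im,d=d,K=K,T=T)
    return im,d,K,T
def load(f):
    z=np.load(f"pics/{f}.npz");return z["im"],z["d"],z["K"],z["T"]
def cloud(d,K,T):
    v,u=np.mgrid[:d.shape[0],:d.shape[1]]
    P=np.stack([(u-K[0,2])/K[0,0]*d,(v-K[1,2])/K[1,1]*d,d],-1)
    P=P@T[:3,:3].T+T[:3,3];P[d<=0]=np.nan
    return P
E
python3 - <<'E'
from h import *
a=snap("scene","s0")[0];b=snap("top","t0")[0]
print({k:np.round(v,3) for k,v in arm.observe().items()})
for n in("s0","t0"):print(n,load(n)[2],load(n)[3].round(3))
E
```

```text
pics
{'clock': np.float64(0.1), 'joints': array([ 1.203,  0.435,  0.025,  1.574, -0.012,  1.134, -0.075]), 'dq': array([ 0.   ,  0.001,  0.002, -0.003, -0.001, -0.001, -0.   ]), 'joint_efforts': array([ 4.0000e-03, -6.6913e+01,  9.8800e-01, -3.1514e+01, -6.1000e-02,
        3.8000e-02,  0.0000e+00]), 'position': array([ 0.163, -0.603,  0.292]), 'ee_rot': array([-3.113e+00, -4.140e-01,  1.000e-03]), 'force': array([ 0.176, -0.14 , -0.893]), 'ft_torque': array([ 0.068, -0.01 ,  0.025]), 'width': np.float64(1.0)}
s0 [[423.97963543   0.         262.36011492]
 [  0.         423.97963543 190.75412736]
 [  0.           0.           1.        ]] [[-0.643 -0.356  0.678 -0.384]
 [-0.766  0.3   -0.569  0.652]
 [-0.001 -0.885 -0.466  0.699]
 [ 0.     0.     0.     1.   ]]
t0 [[455.5305467    0.         257.57279501]
 [  0.         455.5305467  185.86795578]
 [  0.           0.           1.        ]] [[ 0.005 -0.998  0.066  0.382]
 [-1.    -0.003  0.022 -0.081]
 [-0.021 -0.066 -0.998  1.471]
 [ 0.     0.     0.     1.   ]]
```

View pics/s0.png

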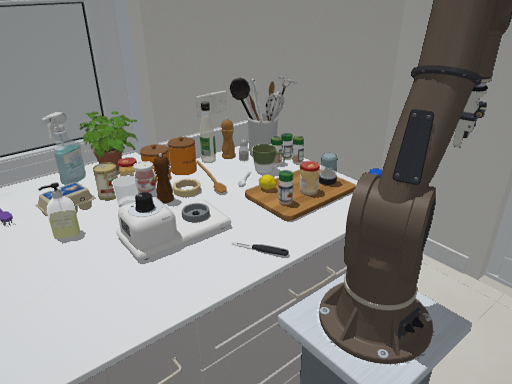

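View pics/t0.png

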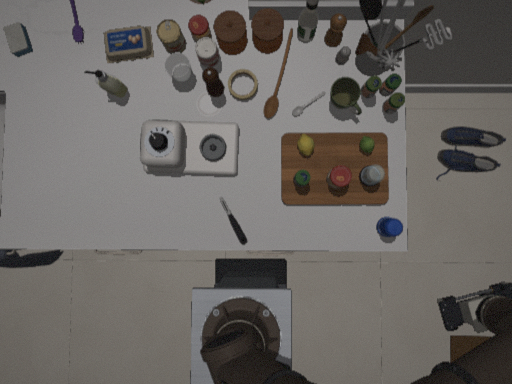

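The scene view shows the mill with the dial at about (145,203) and socket at (196,212), and the board at (300,188) with the jar at its far end near (328,165). In the top view the dial is at (158,142), the socket at (213,148), the jar at (372,175), the honey at (340,176), the spice jar at (302,178) and the blue look-alike at (390,227). Next I'll measure these.

```bash
python3 - <<'E'
from h import *
im,d,K,T=load("t0");P=cloud(d,K,T)
for n,(u,v) in dict(dial=(158,142),sock=(213,148),jar=(372,175),honey=(340,176),spice=(302,178),blue=(390,227),lime=(367,143),board=(325,195),deck=(233,133),table=(250,220)).items():
    print(n,P[v,u].round(4))
def ray(f,u,v,z):
    im,d,K,T=load(f);r=T[:3,:3]@[(u-K[0,2])/K[0,0],(v-K[1,2])/K[1,1],1];return T[:3,3]+r*(z-T[2,3])/r[2]
# mill edges: points by height
for f in("t0","s0"):
    im,d,K,T=load(f);P=cloud(d,K,T)
    def rg(lo,hi,x,y):
        m=(P[...,2]>lo)&(P[...,2]<hi)&(abs(P[...,0]-x[0])<x[1])&(abs(P[...,1]-y[0])<y[1]);q=P[m];
        c=cv2.minAreaRect(q[:,:2].astype(np.float32)) if len(q)>3 else None
        print(f,lo,hi,len(q),np.median(q,0).round(4) if len(q) else 0,c)
    rg(.1,.12,(.49,.2),(.23,.15)); rg(.139,.165,(.49,.2),(.23,.1)); rg(.024,.037,(.49,.2),(.15,.25)); rg(.045,.06,(.49,.2),(.07,.06));rg(.015,.03,(.4,.2),(-.34,.25))
    rg(.1,.14,(.39,.05),(-.45,.045));rg(.03,.045,(.39,.06),(-.45,.05))
A=cv2.imread("pics/t0.png")
c=lambda x0,y0,w,h:cv2.resize(A[y0:y0+h,x0:x0+w],None,fx=6,fy=6,interpolation=cv2.INTER_CUBIC)
cv2.imwrite("pics/crop.png",np.vstack([c(136,112,110,68)[:,:660],c(285,150,110,30)]))
E
```

```text
dial [0.5968 0.2407 0.1507]
sock [0.5958 0.092  0.0403]
jar [ 0.5038 -0.3899  0.1226]
honey [ 0.5008 -0.2961  0.1198]
spice [ 0.4937 -0.1828  0.1301]
blue [ 0.3506 -0.4447  0.1069]
lime [ 0.6075 -0.3875  0.071 ]
board [ 0.4487 -0.2635  0.0242]
deck [0.6452 0.0294 0.0334]
table [ 0.3683 -0.0252 -0.0011]
t0 0.1 0.12 1366 [0.5983 0.2401 0.1098] ((0.6045786142349243, 0.2470688670873642), (0.11819981783628464, 0.13575659692287445), 87.27171325683594)
t0 0.139 0.165 196 [0.6055 0.246  0.1508] ((0.6048162579536438, 0.2462313324213028), (0.04376932978630066, 0.04435698688030243), 3.760805130004883)
t0 0.024 0.037 2509 [0.5906 0.1128 0.0315] ((0.538444459438324, 0.07516096532344818), (0.39787283539772034, 0.2902165651321411), 54.96715545654297)
t0 0.045 0.06 169 [0.598  0.0907 0.0521] ((0.5993213653564453, 0.09093896299600601), (0.07984139770269394, 0.07590353488922119), 0.13853947818279266)
t0 0.015 0.03 4640 [ 0.5035 -0.2801  0.021 ] ((0.4600765109062195, -0.29705891013145447), (0.2797868251800537, 0.3462187647819519), 0.0045501175336539745)
t0 0.1 0.14 162 [ 0.3565 -0.457   0.1046] ((0.358
[... 469 characters left out ...]
7092175483704), (0.042306993156671524, 0.04509624093770981), 36.34052276611328)
s0 0.024 0.037 1444 [0.5498 0.1343 0.0298] ((0.6008325815200806, 0.16600610315799713), (0.3009023666381836, 0.17183320224285126), 88.61341094970703)
s0 0.045 0.06 148 [0.592  0.092  0.0501] ((0.5978509187698364, 0.0939665287733078), (0.07973092049360275, 0.08120973408222198), 47.032955169677734)
s0 0.015 0.03 1701 [ 0.474  -0.2452  0.0196] ((0.5083394646644592, -0.293135404586792), (0.34646502137184143, 0.18245874345302582), 89.9486083984375)
s0 0.1 0.14 50 [ 0.353  -0.4542  0.1034] ((0.3564612865447998, -0.4539545178413391), (0.031429532915353775, 0.045752789825201035), 3.0627877712249756)
s0 0.03 0.045 0 0 None
```

View pics/crop.png

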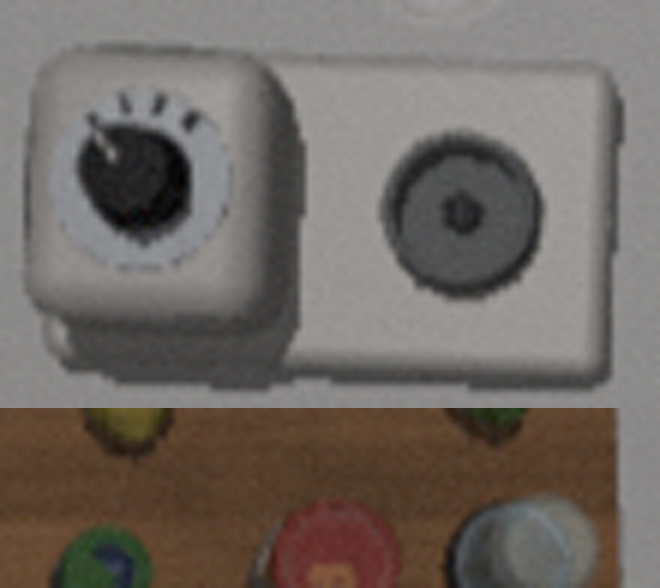

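The crop shows the dial's pointer towards back-left at crop (95,128), with the click marks running clockwise from it. The socket is at crop (462,213), and the jar is at the far right of the row, with honey in the middle and the spice jar at the left. Now the jar's position.

```bash
python3 - <<'E'
from h import *
for f in("t0","s0"):
    im,d,K,T=load(f);P=cloud(d,K,T)
    m=(abs(P[...,0]-.5)<.05)&(abs(P[...,1]+.4)<.055)&(P[...,2]>.03)
    for lo in np.arange(.03,.14,.02):
        q=P[m&(P[...,2]>lo)&(P[...,2]<lo+.02)]
        if len(q)>4: print(f,lo.round(2),len(q),q.min(0).round(3),q.max(0).round(3))
print(np.array(arm.get_calibration("wrist")["tool_from_camera"]).round(3),arm.get_calibration("wrist")["intrinsics"])
E
```

```text
t0 0.03 64 [ 0.479 -0.419  0.03 ] [ 0.543 -0.368  0.05 ]
t0 0.05 34 [ 0.479 -0.396  0.05 ] [ 0.538 -0.371  0.07 ]
t0 0.07 29 [ 0.483 -0.407  0.07 ] [ 0.533 -0.373  0.09 ]
t0 0.09 26 [ 0.484 -0.396  0.091] [ 0.534 -0.373  0.11 ]
t0 0.11 268 [ 0.483 -0.426  0.11 ] [ 0.537 -0.373  0.13 ]
t0 0.13 13 [ 0.491 -0.409  0.13 ] [ 0.527 -0.379  0.135]
s0 0.03 101 [ 0.475 -0.421  0.03 ] [ 0.535 -0.366  0.049]
s0 0.05 86 [ 0.48 -0.42  0.05] [ 0.531 -0.371  0.07 ]
s0 0.07 84 [ 0.481 -0.415  0.07 ] [ 0.524 -0.372  0.09 ]
s0 0.09 84 [ 0.48 -0.42  0.09] [ 0.527 -0.37   0.11 ]
s0 0.11 120 [ 0.481 -0.424  0.11 ] [ 0.533 -0.372  0.127]
[[-0.    -0.961 -0.276  0.074]
 [ 1.    -0.     0.001  0.001]
 [-0.001 -0.276  0.961 -0.092]
 [ 0.     0.     0.     1.   ]] [[293.59010046   0.         255.2063692 ]
 [  0.         293.59010046 189.35418262]
 [  0.           0.           1.        ]]
```

>>> {"fn": "carry_out", "kwargs": {
  "plan": [
    [3.5,2,0,0.13,9.18],
    [7,4,0,0.26,9.18],
    [10.5,6,0,0.4,9.18],
    [14,8.2,0,0.53,9.18],
    [17.5,10.2,0,0.66,9.18],
    [21,12.3,0,0.79,9.18],
    [24.5,14.3,0,0.92,9.18],
    [28,16.4,0,1.05,9.18],
    [31.5,18.4,0,1.18,9.18],
    [34.5,20.4,0,1.31,9.18],
    [34.5,20.4,0,1.31,9.18],
    [34.5,20.4,0,1.31,9.18],
    [34.5,20.4,0,1.31,9.18]
  ]
}}

```text
clock: 1.4
position: [0.5072, -0.4, 0.2911]
ee_rot: [-2.219, -2.222, 0.004]
force: [0.5, 0.6, 0.1]
width: 1.003
```

```bash
python3 - <<'E'
from h import *
im,d,K,T=snap("wrist","w0");s=arm.observe()
print(s["clock"],s["position"].round(4),s["ee_rot"].round(3),R.from_rotvec(s["ee_rot"]).as_matrix().round(3),s["joints"].round(2),s["force"])
P=cloud(d,K,T)
m=(abs(P[...,0]-.508)<.05)&(abs(P[...,1]+.4)<.055)&(P[...,2]>.03)
for lo in np.arange(.03,.14,.02):
        q=P[m&(P[...,2]>lo)&(P[...,2]<lo+.02)]
        if len(q)>4: print(lo.round(2),len(q),q.min(0).round(3),q.max(0).round(3))
for p in [(.508,-.4,.127),(.508,-.4,.046)]:
    c=np.linalg.inv(T)@[*p,1];c=K@c[:3];c=c[:2]/c[2];print(c);cv2.circle(im,tuple(int(round(x)) for x in c),2,(255,0,0),-1)
cv2.imwrite("pics/w0m.png",im[:,:,::-1])
E
```

```text
1.45 [ 0.507  -0.4002  0.2913] [-2.22  -2.221  0.004] [[-0.001  1.    -0.003]
 [ 1.     0.001 -0.001]
 [-0.001 -0.003 -1.   ]] [ 0.81  0.5  -0.35  1.49  0.18  1.18  0.44] [-0.26859316 -0.04567392 -0.47196461]
0.03 343 [ 0.479 -0.411  0.03 ] [ 0.543 -0.372  0.05 ]
0.05 123 [ 0.482 -0.4    0.05 ] [ 0.536 -0.375  0.07 ]
0.07 138 [ 0.484 -0.395  0.07 ] [ 0.536 -0.376  0.09 ]
0.09 171 [ 0.484 -0.395  0.09 ] [ 0.535 -0.376  0.11 ]
0.11 2578 [ 0.484 -0.431  0.11 ] [ 0.538 -0.377  0.128]
[256.6917601  188.42181548]
[256.51983221 169.44594165]
```

View pics/w0m.png

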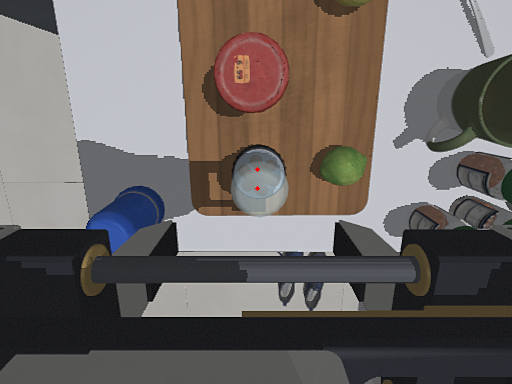

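The wrist view shows the clear jar under the tool at about (259,180), about 3 mm further back (+x) than estimated. There is room for the fingers between the lime at (343,166) and the board's front edge. I'll shift and descend.

>>> {"fn": "carry_out", "kwargs": {
  "plan": [
    [0.3,-0.3,-3,0,9.18],
    [0.3,-0.3,-6,0,9.18],
    [0.3,-0.3,-9,0,9.18],
    [0.3,-0.3,-11.5,0,9.18],
    [0.3,-0.3,-13.5,0,9.18],
    [0.3,-0.3,-14.7,0,9.18],
    [0.3,-0.3,-14.7,0,9.18],
    [0.3,-0.3,-14.7,0,7],
    [0.3,-0.3,-14.7,0,6],
    [0.3,-0.3,-14.7,0,5.2],
    [0.3,-0.3,-14.7,0,5.2],
    [0.3,-0.3,-14.7,0,5.2],
    [0.3,-0.3,-14.7,0,5.2],
    [0.3,-0.3,-14.7,0,5.2]
  ],
  "squeeze": 12
}}

```text
clock: 2.85
position: [0.5104, -0.4033, 0.1447]
ee_rot: [-2.22, -2.222, 0.003]
force: [0.8, 1.1, 3.1]
width: 0.605
```

>>> {"fn": "carry_out", "kwargs": {
  "plan": [
    [0,0,0,0,4.5],
    [0,0,0.5,0,4.5],
    [0,0,1.5,0,4.5],
    [0,0,3.5,0,4.5],
    [0,0,6,0,4.5],
    [0,0,9,0,4.5],
    [0,0,12,0,4.5],
    [0,0,12,0,4.5],
    [0,0,12,0,4.5]
  ]
}}

```text
clock: 3.75
position: [0.5104, -0.4033, 0.2656]
ee_rot: [2.22, 2.222, -0.003]
force: [-0.1, 0.6, -3.9]
width: 0.609
```

```bash
python3 - <<'E'
from h import *
im,d,K,T=snap("wrist","w1");s=arm.observe()
print(s["clock"],s["position"].round(4),s["ee_rot"].round(3),s["force"].round(1),s["width"])
P=cloud(d,K,T);m=(abs(P[...,0]-.51)<.06)&(abs(P[...,1]+.4)<.06)
for lo in np.arange(.12,.28,.02):
        q=P[m&(P[...,2]>lo)&(P[...,2]<lo+.02)]
        if len(q)>4: print(lo.round(2),len(q),q.min(0).round(3),q.max(0).round(3))
E
```

```text
3.8 [ 0.5099 -0.4031  0.2643] [-2.22  -2.221  0.004] [-0.7 -0.  -3.4] 0.6072549285246885
0.14 200 [ 0.478 -0.401  0.148] [ 0.54  -0.372  0.16 ]
0.16 1190 [ 0.478 -0.407  0.16 ] [ 0.543 -0.372  0.18 ]
0.18 676 [ 0.481 -0.396  0.18 ] [ 0.541 -0.376  0.2  ]
0.2 1755 [ 0.466 -0.4    0.2  ] [ 0.555 -0.376  0.22 ]
0.22 3455 [ 0.465 -0.419  0.22 ] [ 0.555 -0.376  0.24 ]
0.24 6145 [ 0.471 -0.42   0.24 ] [ 0.55  -0.377  0.26 ]
0.26 4580 [ 0.452 -0.407  0.26 ] [ 0.569 -0.367  0.28 ]
0.28 26081 [ 0.45  -0.411  0.28 ] [ 0.57  -0.367  0.3  ]
```

View pics/w1.png

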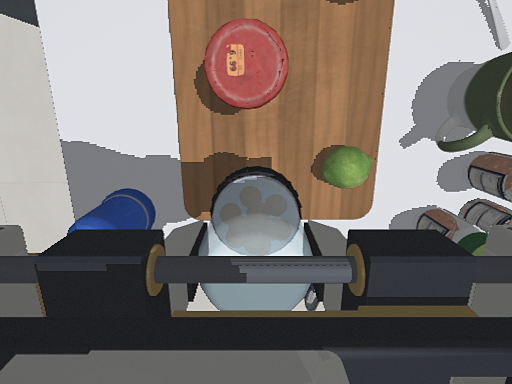

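The jar is held upright, with its collar centred within 1 mm of the tool at about (255,215). The neighbours haven't moved. I'll carry it next to the socket and look at the well from there.

>>> {"fn": "carry_out", "kwargs": {
  "plan": [
    [0,0,1.5,0,4.5],
    [0.3,1.5,2.5,0,4.5],
    [0.8,4,2.5,0,4.5],
    [1.6,7.5,2.5,0,4.5],
    [2.4,11.5,2.5,0,4.5],
    [3.2,15.5,2.5,0,4.5],
    [4,19.5,2.5,0,4.5],
    [4.9,23.5,2.5,0,4.5],
    [5.7,27.5,2.5,0,4.5],
    [6.5,31.5,2.5,0,4.5],
    [7.3,35.5,2,0,4.5],
    [8.1,39,1,0,4.5],
    [8.6,41.3,0,0,4.5],
    [8.8,42.3,0,0,4.5],
    [8.8,42.3,0,0,4.5],
    [8.8,42.3,0,0,4.5]
  ]
}}

```text
clock: 5.4
position: [0.598, 0.0188, 0.265]
ee_rot: [-2.221, -2.221, 0.004]
force: [0.5, -0.3, -2.9]
width: 0.604
```

```bash
python3 - <<'E'
from h import *
im,d,K,T=snap("wrist","w2");s=arm.observe()
print(s["clock"],s["position"].round(4),s["ee_rot"].round(3),s["force"].round(1),s["width"],s["joints"].round(2))
P=cloud(d,K,T)
def rg(n,lo,hi,x,y,r):
    m=(P[...,2]>lo)&(P[...,2]<hi)&(np.hypot(P[...,0]-x,P[...,1]-y)<r);q=P[m]
    if len(q)>5:
        c=cv2.minEnclosingCircle(q[:,:2].astype(np.float32));print(n,len(q),np.median(q,0).round(4),q.min(0).round(4),q.max(0).round(4),np.round(c[0],4),round(c[1],4))
rg("rim",.046,.06,.598,.092,.055);rg("floor",.03,.043,.598,.092,.03);rg("deck",.02,.04,.54,.04,.03);rg("knob",.14,.17,.603,.246,.04);rg("col",.1,.12,.603,.246,.12);rg("collar",.13,.17,s["position"][0],s["position"][1],.045)
E
```

```text
5.45 [0.598  0.0182 0.265 ] [-2.223 -2.22   0.004] [-0.2  0.3 -2.1] 0.6057976808247832 [ 0.2   0.46 -0.45  1.65  0.22  1.09 -0.32]
rim 1697 [0.6002 0.0942 0.0518] [0.5598 0.0492 0.0463] [0.6407 0.1306 0.0543] [0.6    0.0901] 0.0413
floor 2625 [0.5983 0.0933 0.0342] [0.5685 0.0621 0.0315] [0.628  0.1219 0.0429] [0.598 0.092] 0.0301
deck 1946 [0.5419 0.0427 0.0308] [0.5139 0.0143 0.0202] [0.5694 0.0693 0.0332] [0.5405 0.0406] 0.0301
collar 1129 [0.5982 0.0433 0.1656] [0.5657 0.0149 0.1471] [0.63   0.0502 0.17  ] [0.598 0.019] 0.0324
```

View pics/w2.png

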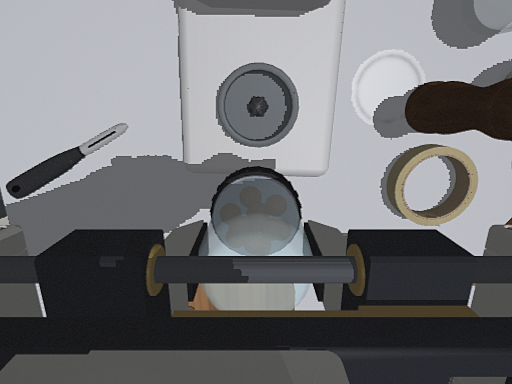

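The socket is at about (257,104) with its hub inside, and the held jar's collar is just below it at (255,190). I'll fit the rim circle.

```bash
python3 - <<'E'
from h import *
from scipy.optimize import least_squares
im,d,K,T=load("w2");P=cloud(d,K,T)
m=(abs(P[...,2]-.052)<.0025)&(np.hypot(P[...,0]-.599,P[...,1]-.092)<.05);q=P[m]
f=least_squares(lambda p:np.hypot(q[:,0]-p[0],q[:,1]-p[1])-p[2],[.599,.092,.038],loss="soft_l1",f_scale=.002);print("rim",f.x,len(q))
# edge ellipse fits, outer ring and hub, via pixels
g=cv2.cvtColor(im,cv2.COLOR_RGB2GRAY)
def ray(u,v,z):
    r=T[:3,:3]@[(u-K[0,2])/K[0,0],(v-K[1,2])/K[1,1],1];return T[:3,3]+r*(z-T[2,3])/r[2]
mask=np.zeros_like(g);mask[55:155,205:310]=(g[55:155,205:310]<135)*255
cs,_=cv2.findContours(mask,cv2.RETR_EXTERNAL,cv2.CHAIN_APPROX_NONE)
c=max(cs,key=cv2.contourArea)[:,0];print(cv2.minAreaRect(c))
w=np.array([ray(*p,.052) for p in c]);f=least_squares(lambda p:np.hypot(w[:,0]-p[0],w[:,1]-p[1])-p[2],[.599,.092,.043],loss="soft_l1",f_scale=.001);print("outer@.052",f.x)
h=(g<75);h[:95]=0;h[120:]=0;h[:,:240]=0;h[:,275:]=0
v,u=np.nonzero(h);print("hub",len(u),u.mean(),v.mean(),ray(u.mean(),v.mean(),.038))
# collar circle of held jar (front half)
p=arm.observe()["position"]
q=P[(P[...,2]>.15)&(P[...,2]<.166)&(np.hypot(P[...,0]-p[0],P[...,1]-p[1])<.04)]
f=least_squares(lambda k:np.hypot(q[:,0]-k[0],q[:,1]-k[1])-.032,p[:2],loss="soft_l1",f_scale=.001);print("collar",f.x,p[:2])
E
```

```text
rim [0.60012909 0.09016438 0.0373831 ] 1668
((257.0, 104.5), (83.0, 82.0), 90.0)
outer@.052 [0.59889123 0.08999842 0.04077934]
hub 331 256.9274924471299 106.40181268882175 [0.59924138 0.08984969 0.038     ]
collar [0.59800707 0.01681491] [0.59799728 0.01815849]
```

>>> {"fn": "carry_out", "kwargs": {
  "plan": [
    [0.1,1.5,0,0,4.5],
    [0.1,4,0,0,4.5],
    [0.1,6.2,-0.5,0,4.5],
    [0.15,7.4,-2,0,4.5],
    [0.15,7.4,-4.5,0,4.5],
    [0.15,7.4,-6.5,0,4.5],
    [0.15,7.4,-7.8,0,4.5],
    [0.15,7.4,-8.4,0,4.5],
    [0.15,7.4,-8.8,0,4.5],
    [0.15,7.4,-9.1,0,4.5],
    [0.15,7.4,-9.4,0,4.5],
    [0.15,7.4,-9.6,0,4.5],
    [0.15,7.4,-9.6,0,4.5]
  ]
}}

```text
clock: 6.75
position: [0.5995, 0.0921, 0.169]
ee_rot: [2.223, 2.22, -0.004]
force: [-0.4, 0.5, -1.7]
width: 0.609
```

```bash
python3 - <<'E'
from h import *
s=arm.observe();print(s["position"].round(4),s["force"].round(1),s["ft_torque"].round(2),s["width"])
E
```

```text
[0.5995 0.0921 0.169 ] [-0.4  0.5 -1.7] [-0.04 -0.13  0.02] 0.6088384834114753
```

It is in the well below the rim with no side force. I'll continue slowly.

>>> {"fn": "carry_out", "kwargs": {
  "plan": [
    [0,0,-0.2,0,4.5],
    [0,0,-0.4,0,4.5],
    [0,0,-0.6,0,4.5],
    [0,0,-0.8,0,4.5],
    [0,0,-0.95,0,4.5],
    [0,0,-1.1,0,4.5],
    [0,0,-1.2,0,4.5],
    [0,0,-1.2,0,4.5]
  ]
}}

```text
clock: 7.55
position: [0.5995, 0.0922, 0.1572]
ee_rot: [2.223, 2.22, -0.004]
force: [0.3, -0.8, 0.1]
width: 0.607
```

>>> {"fn": "carry_out", "kwargs": {
  "plan": [
    [0,0,-0.1,0,4.5],
    [0,0,-0.15,0,4.5],
    [0,0,-0.2,0,4.5],
    [0,0,-0.2,0,4.5]
  ]
}}

```text
clock: 7.95
position: [0.5997, 0.0921, 0.1569]
ee_rot: [2.222, 2.219, -0.003]
force: [-5.9, -1.9, 15.8]
width: 0.609
```

>>> {"fn": "carry_out", "kwargs": {
  "plan": [
    [0,0,0.1,0,4.5],
    [0,0,0.1,0,5.8],
    [0,0,0.1,0,6.2],
    [0,0,0.1,0,7.5],
    [0,0,0.1,0,9.18],
    [0,0,0.1,0,9.18],
    [0,0,2,0,9.18],
    [0,0,5,0,9.18],
    [0,0,9,0,9.18],
    [0,0,12,0,9.18],
    [0,-2,13,0,9.18],
    [0,-5,13,0,9.18],
    [0,-7,13,0,9.18],
    [0,-7,13,0,9.18],
    [0,-7,13,0,9.18]
  ]
}}

```text
clock: 9.45
position: [0.5996, 0.0221, 0.2868]
ee_rot: [2.223, 2.218, -0.003]
force: [0.6, 0.8, 0.7]
width: 1.001
```

```bash
python3 - <<'E'
from h import *
from scipy.optimize import least_squares
a=snap("scene","s3")[0];w=snap("wrist","w3")[0];snap("top","t3")
print(arm.observe()["position"],arm.observe()["width"],arm.observe()["joints"].round(2))
for f in("w3","s3","t3"):
    im,d,K,T=load(f);P=cloud(d,K,T)
    m=np.hypot(P[...,0]-.5995,P[...,1]-.091)<.045
    for lo,hi in((.046,.0535),(.0535,.06),(.06,.07),(.08,.11),(.125,.15)):
        q=P[m&(P[...,2]>lo)&(P[...,2]<hi)]
        if len(q)>8:print(f,lo,len(q),q.min(0).round(4),q.max(0).round(4))
A=cv2.resize(a[170:260,100:250],None,fx=4,fy=4,interpolation=cv2.INTER_CUBIC)
B=w[0:220,150:400];B=cv2.resize(B,(int(250*360/220*.7),252))
C=np.zeros((360+252,600,3),np.uint8);C[:360]=A;C[360:,:B.shape[1]]=B
cv2.imwrite("pics/c3.png",C[:600,:,::-1])
E
```

```text
[0.5996104  0.02358019 0.28686177] 1.0031053808669446 [ 0.19  0.44 -0.46  1.61  0.21  1.14 -0.32]
w3 0.046 1054 [0.5601 0.0492 0.049 ] [0.6406 0.1306 0.0535]
w3 0.0535 22 [0.5617 0.0518 0.0535] [0.637  0.1283 0.0541]
w3 0.125 3571 [0.5727 0.0637 0.1252] [0.6276 0.1182 0.1406]
s3 0.046 125 [0.5581 0.0532 0.0462] [0.6346 0.1339 0.0533]
s3 0.0535 57 [0.5641 0.0667 0.0536] [0.622  0.1252 0.0599]
s3 0.06 61 [0.5696 0.0689 0.0601] [0.6132 0.1215 0.0698]
s3 0.08 178 [0.5674 0.0695 0.0803] [0.6096 0.1225 0.1099]
s3 0.125 165 [0.5699 0.0705 0.1253] [0.6246 0.1219 0.1394]
```

View pics/c3.png

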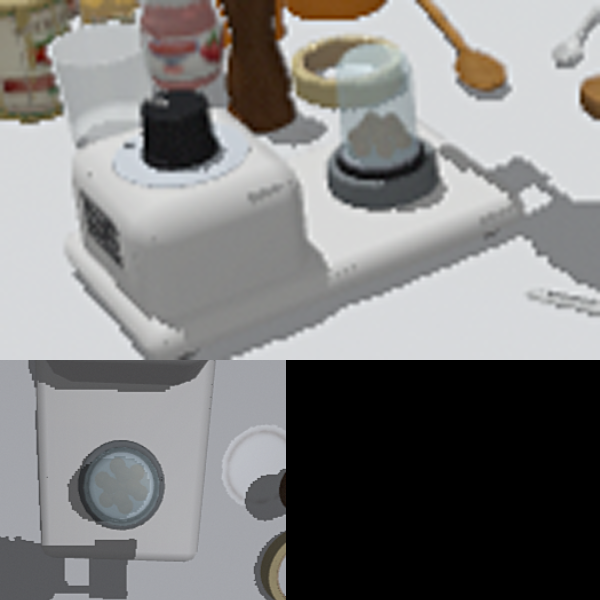

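The jar stands upright and centred in the socket, with its collar sunk into the ring and its top at z ≈ 0.140 (0.139 expected). Next I'll go over the dial and measure it with the wrist camera.

>>> {"fn": "carry_out", "kwargs": {
  "plan": [
    [0,4,0,0,9.18],
    [0.1,8,0,0,9.18],
    [0.2,12,0,0,9.18],
    [0.3,15,0,0,9.18],
    [0.3,15,0,0,9.18],
    [0.3,15,0,0,9.18]
  ]
}}

```text
clock: 10.2
position: [0.6021, 0.1752, 0.2867]
ee_rot: [2.217, 2.225, -0.003]
force: [0.9, -0.5, -0.4]
width: 1.004
```

```bash
python3 - <<'E'
from h import *
from scipy.optimize import least_squares
im,d,K,T=snap("wrist","w4");s=arm.observe();print(s["position"].round(4),s["force"].round(1))
P=cloud(d,K,T)
m=(np.hypot(P[...,0]-.603,P[...,1]-.246)<.04)&(P[...,2]>.14);q=P[m]
print("knob",len(q),q.min(0).round(4),q.max(0).round(4),np.median(q,0).round(4),q[:,:2].mean(0),cv2.minEnclosingCircle(q[q[:,2]>.146][:,:2].astype(np.float32)))
v,u=np.nonzero(m);print(u.min(),u.max(),v.min(),v.max())
q=P[(P[...,2]>.105)&(P[...,2]<.115)&(np.hypot(P[...,0]-.603,P[...,1]-.246)<.1)];print("col",np.median(q,0),q.min(0),q.max(0))
cv2.imwrite("pics/w4c.png",cv2.resize(im[max(v.min()-30,0):v.max()+40,u.min()-60:u.max()+60],None,fx=3,fy=3)[:600,:800,::-1])
E
```

```text
[0.6025 0.1736 0.2867] [ 0.2 -1.5 -0.2]
knob 2835 [0.5825 0.2216 0.1464] [0.6273 0.2664 0.1528] [0.6052 0.245  0.15  ] [0.605104   0.24472336] ((0.6050359010696411, 0.24421530961990356), 0.02292834036052227)
230 289 79 140
col [0.60541048 0.25108582 0.11000285] [0.54082644 0.18743818 0.10500013] [0.67002585 0.30134071 0.11497765]
```

View pics/w4c.png

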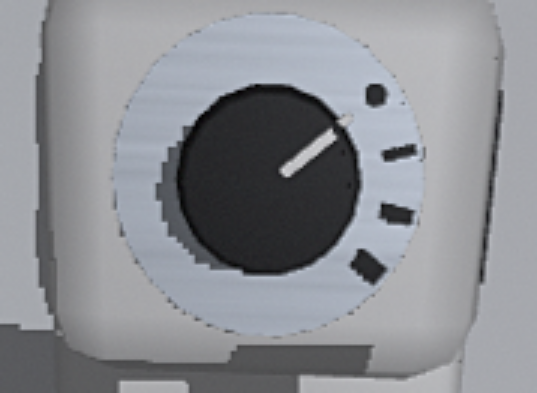

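The wrist view shows the knob centred under the camera. Its pointer is towards the off dot at crop (375,95), and the click bars run clockwise to (368,265). The axis fits at (0.605, 0.245), 154 mm from the socket as stated. I'll descend and grip.

>>> {"fn": "carry_out", "kwargs": {
  "plan": [
    [0.25,3.5,0,0,9.18],
    [0.25,6.5,-1,0,9.18],
    [0.25,7.1,-3.5,0,9.18],
    [0.25,7.1,-6.5,0,9.18],
    [0.25,7.1,-9,0,9.18],
    [0.25,7.1,-10.1,0,9.18],
    [0.25,7.1,-10.1,0,9.18],
    [0.25,7.1,-10.1,0,6],
    [0.25,7.1,-10.1,0,5],
    [0.25,7.1,-10.1,0,3.5],
    [0.25,7.1,-10.1,0,3.5],
    [0.25,7.1,-10.1,0,3.5],
    [0.25,7.1,-10.1,0,3.5],
    [0.25,7.1,-10.1,0,3.5]
  ],
  "squeeze": 30
}}

```text
clock: 11.65
position: [0.6051, 0.2446, 0.1858]
ee_rot: [2.219, 2.222, -0.003]
force: [0.5, -0.7, 0.7]
width: 0.494
```

```bash
python3 - <<'E'
from h import *
s=arm.observe();print(s["position"].round(4),s["force"].round(1),s["ft_torque"].round(3),s["width"]*91.8,s["joints"].round(2))
E
```

```text
[0.6051 0.2446 0.1858] [ 0.5 -0.7  0.7] [-0.067 -0.182  0.015] 45.34415315235286 [-0.18  0.62 -0.45  1.59  0.31  1.   -0.72]
```

>>> {"fn": "carry_out", "kwargs": {
  "plan": [
    [0,0,0,-0.1,3.5],
    [0,0,0,-0.2,3.5],
    [0,0,0,-0.3,3.5],
    [0,0,0,-0.4,3.5],
    [0,0,0,-0.5,3.5],
    [0,0,0,-0.6,3.5],
    [0,0,0,-0.7,3.5],
    [0,0,0,-0.8,3.5],
    [0,0,0,-0.9,3.5],
    [0,0,0,-1.0,3.5],
    [0,0,0,-1.1,3.5],
    [0,0,0,-1.2,3.5],
    [0,0,0,-1.3,3.5],
    [0,0,0,-1.38,3.5],
    [0,0,0,-1.4,3.5],
    [0,0,0,-1.4,3.5],
    [0,0,0,-1.4,3.5]
  ]
}}

```text
clock: 13.35
position: [0.6041, 0.2455, 0.1857]
ee_rot: [-3.128, -0.275, 0.006]
force: [-5.9, 1.6, 3.8]
width: 0.493
```

```bash
python3 - <<'E'
from h import *
s=arm.observe();M=R.from_rotvec(s["ee_rot"]).as_matrix();print(s["clock"],s["position"].round(4),s["force"].round(1),s["ft_torque"].round(3),s["width"]*91.8,s["joints"].round(2),"tool x angle",np.arctan2(M[1,0],M[0,0]))
a=snap("scene","s5")[0];t=snap("top","t5")[0];w=snap("wrist","w5")[0]
f=lambda z,sc:cv2.resize(z,None,fx=sc,fy=sc,interpolation=cv2.INTER_CUBIC)
C=np.zeros((600,800,3),np.uint8);A=f(a[170:250,105:230],3.2);B=f(t[115:175,135:245],3.2);C[:A.shape[0],:A.shape[1]]=A;C[:B.shape[0],400:400+B.shape[1]]=B
W=f(w,.85);C[270:270+W.shape[0],:W.shape[1]]=W[:330]
cv2.imwrite("pics/c5.png",C[:,:,::-1])
for n0,n1 in(("t0","t5"),("s0","s5")):
    a,b=load(n0),load(n1);P=cloud(*a[1:]);Q=cloud(*b[1:])
    for n,c in dict(honey=(.507,-.293),spice=(.5,-.185),lemon=(.605,-.19),lime=(.608,-.388)).items():
        print(n1,n,[np.nanmean(X[(np.hypot(X[...,0]-c[0],X[...,1]-c[1])<.05)&(X[...,2]>.05)],0).round(3) for X in(P,Q)])
E
```

```text
13.35 [0.6041 0.2455 0.1857] [-5.9  1.6  3.8] [0.426 1.259 0.191] 45.258251405984744 [-0.4   0.58 -0.1   1.61  0.06  0.96 -1.92] tool x angle 0.17536082928098276
t5 honey [array([ 0.502, -0.294,  0.115]), array([ 0.502, -0.294,  0.115])]
t5 spice [array([ 0.496, -0.181,  0.12 ]), array([ 0.496, -0.182,  0.121])]
t5 lemon [array([ 0.605, -0.199,  0.065]), array([ 0.605, -0.199,  0.065])]
t5 lime [array([ 0.608, -0.39 ,  0.061]), array([ 0.608, -0.39 ,  0.061])]
s5 honey [array([ 0.491, -0.286,  0.093]), array([ 0.491, -0.286,  0.093])]
s5 spice [array([ 0.487, -0.175,  0.094]), array([ 0.487, -0.175,  0.095])]
s5 lemon [array([ 0.597, -0.193,  0.061]), array([ 0.596, -0.193,  0.061])]
s5 lime [array([ 0.627, -0.379,  0.05 ]), array([nan, nan, nan])]<stdin>:11: RuntimeWarning: Mean of empty slice
```

View pics/c5.png

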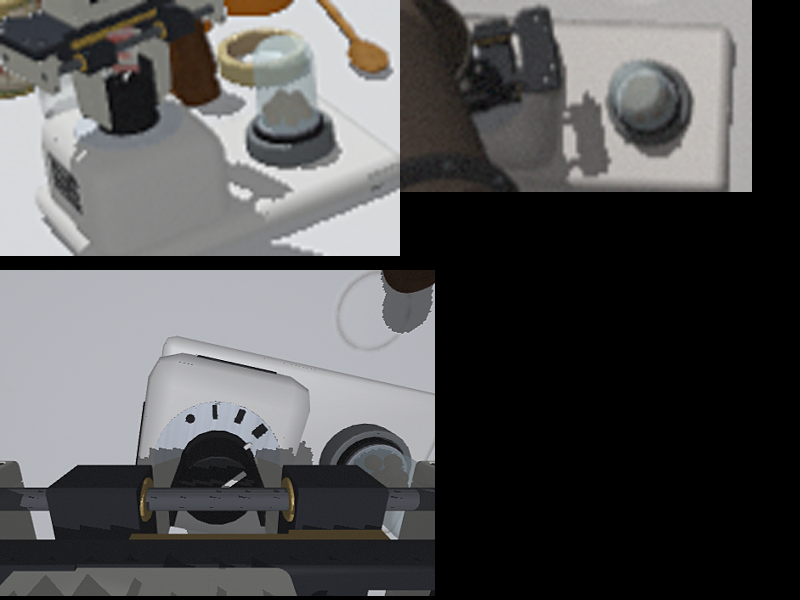

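The jar still stands in the socket, and the pointer has turned to the third bar, near (248,447). I'll measure its angle against the start to rule out slip.

```bash
python3 - <<'E'
from h import *
def g(f,x,r0,r1):
    im,d,K,T=load(f);P=cloud(d,K,T);c=np.array(x)
    m=(abs(P[...,2]-.150)<.006)&(np.hypot(P[...,0]-c[0],P[...,1]-c[1])<.026)&(im.min(-1)>110)
    v,u=np.nonzero(m);q=P[m][:,:2]
    ln=cv2.fitLine(q.astype(np.float32),cv2.DIST_HUBER,0,.001,.001).ravel()
    print(f,len(u),(u.mean(),v.mean()),q.mean(0).round(4),"line",np.arctan2(ln[1],ln[0]).round(3),"radial",np.arctan2(*(q.mean(0)-c)[::-1]).round(3))
g("w4",(.605,.2445),0,0);g("w5",(.605,.2445),0,0)
E
```

```text
w4 96 (np.float64(272.4895833333333), np.float64(100.25)) [0.6145 0.2514] line 0.676 radial 0.626
w5 72 (np.float64(271.31944444444446), np.float64(250.26388888888889)) [0.6125 0.2379] line -0.96 radial -0.722
```

```bash
python3 - <<'E'
from h import *
s=arm.observe();print(s["ft_torque"].round(3))
def g(f,z0,box,th):
    im,d,K,T=load(f);m=np.zeros(d.shape,bool);u0,u1,v0,v1=box
    m[v0:v1,u0:u1]=im[v0:v1,u0:u1].min(-1)>th
    n,l,st,_=cv2.connectedComponentsWithStats(m.astype(np.uint8))
    for k in range(1,n):
        if st[k,4]<15: continue
        v,u=np.nonzero(l==k);r=np.stack([(u-K[0,2])/K[0,0],(v-K[1,2])/K[1,1],u*0+1],-1)@T[:3,:3].T
        q=(T[:3,3]+r*((z0-T[2,3])/r[:,2])[:,None])[:,:2]
        ln=cv2.fitLine(q.astype(np.float32),cv2.DIST_HUBER,0,.001,.001).ravel();a=np.arctan2(ln[1],ln[0])
        print(f,st[k],q.min(0).round(4),q.max(0).round(4),"line",a.round(3))
g("w4",.150,(235,287,82,138),120);g("w5",.150,(255,300,232,265),120)
im,d,K,T=load("w5")
cv2.imwrite("pics/w5c.png",cv2.resize(im[170:300,170:350],None,fx=4,fy=4)[:,:,::-1])
E
```

```text
[0.44  1.215 0.171]
w4 [235  82   7   7  27] [0.5867 0.26  ] [0.5912 0.2642] line 0.574
w4 [277  82  10  12  61] [0.6176 0.2566] [0.6245 0.2643] line -0.9
w4 [263  92  19  16  90] [0.6075 0.2465] [0.6208 0.2573] line 0.65
w4 [274 124  13  14  85] [0.6163 0.2243] [0.6255 0.2341] line 0.792
w5 [264 247  16   8  65] [0.61   0.2344] [0.6141 0.241 ] line -0.953
```

View pics/w5c.png

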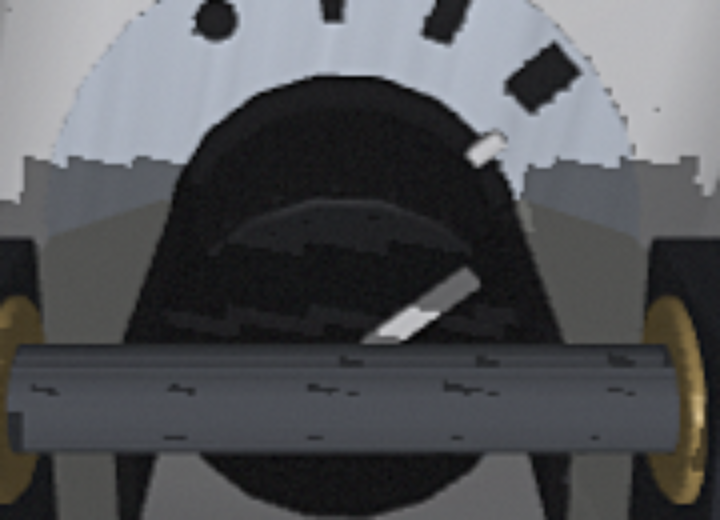

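The zoom shows the pointer line running from (370,342) to (470,275), half in shadow, and the skirt mark at (487,148) beside the third bar at (540,75). I'll compute the angles from those.

```bash
python3 - <<'E'
from h import *
def ray(f,u,v,z):
    im,d,K,T=load(f);r=T[:3,:3]@[(u-K[0,2])/K[0,0],(v-K[1,2])/K[1,1],1];return (T[:3,3]+r*(z-T[2,3])/r[2])[:2]
c=np.array([.605,.2446]);an=lambda p:np.arctan2(p[1],p[0]).round(3)
a,b=ray("w5",170+368/4,170+343/4,.150),ray("w5",170+473/4,170+272/4,.150);print("line",a,b,an(b-a),"radial end",an(b-c))
for z in(.112,.118):
  p=ray("w4",284.5,89,z);q=ray("w5",291.7,207,z);print(z,p,q,an(p-c),an(q-c),np.hypot(*(p-c)),np.hypot(*(q-c)))
p=ray("w4",170+368/3,49+265/3,.110);q=ray("w5",170+540/4,170+75/4,.110);print("bar3",an(p-c),an(q-c))
p=ray("w4",170+375/3,49+95/3,.110);q=ray("w5",170+215/4,170+20/4,.110);print("dot",an(p-c),an(q-c))
E
```

```text
line [0.60843641 0.24166363] [0.61990182 0.23104742] -0.747 radial end -0.738
0.112 [0.62683467 0.26118507] [0.62300318 0.22541117] 0.65 -0.817 0.027419283436519473 0.026312086916420698
0.118 [0.6262722  0.26090278] [0.62497974 0.22656146] 0.654 -0.734 0.02680088026772893 0.02691800674176712
bar3 -0.68 -0.694
dot 0.651 0.674
```

The pointer has turned 1.39 to 1.40 rad, matching the tool's 1.395 rad, so there is no slip. That is past the third click and short of the stop. Handing in.

```bash
python3 -c "
from cell import arm
s=arm.observe();print(s['clock'],s['width'],s['force']);print(arm.sign_off())"
```

```text
13.5 0.49232416286833053 [-5.41189537  1.8842432   4.72578718]
the job is handed in; nothing more can be done
None
```

I set the jar in the mill's socket, let go of it, turned the dial to full power and handed the job in at 13.5 s with the dial still held there.

- **Jar:** I gripped it at 12 N and lowered it until it touched the floor of the socket at about 16 N. After release it stood upright and centred. Its top measured 0.140 m, against 0.139 m expected for fully home.
- **Dial:** I gripped it at 30 N and turned it clockwise. The pointer line and the mark on the knob's skirt both put it at about 1.39–1.40 rad. The tool itself turned 1.395 rad, so it did not slip. That is past the third click at 1.35 and short of the stop at 1.45.
- **Neighbours:** The honey jar, spice jar, lemon and lime were unchanged to about 1 mm in the top view. The scene camera also showed the first three unchanged. It gave no reading for the lime at the end, probably because the arm was in the way.
- **Checks that disagreed:** My first two automatic pointer fits gave inconsistent turns (1.35–1.64 rad), because half the line was in shadow. I measured the line by hand from a zoomed picture instead. The top and wrist cameras also disagreed by 1–3 mm on where the socket was. I aimed by the wrist camera, leaning slightly towards the top one, and the jar went in with no noticeable side force until it touched the floor (about 6 N there).

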